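Bring the delivery wheel's valve to the top

ROBOT

A 7-joint arm with a two-finger parallel gripper is mounted at the origin on the work surface. World frame = base frame: x ahead of the robot, y to its left, z up, the work surface at z = 0. Lengths are in m, angles in rad, forces in N, time in s.
With the tool pointing down it reaches from about 0.4 to 0.925 m from the base axis. Payload 5.6 kg.
Tool frame: the origin (TCP) lies midway between the tips of the shut fingers; the grasp point (between the pads) lies 19 mm behind it; x points along the fingers, y is the direction in which the jaws open and shut, and the axes are right-handed (so a half turn about x gives the same grasp; the last joint's range is limited). The gripper opens to 85 mm and grips with 20 to 120 N. Pads are 22 mm wide; open, the fingers measure 114 mm over their backs; the gripper's body (76 mm by 85 mm) begins 54 mm behind the grasp point. The pads swing forward as they close: fully open they stand 13 mm farther back than shut.
Start: joints at [1.073, 0.468, -0.012, 1.603, 0.006, 1.071, -0.056], TCP at [0.285, -0.584, 0.231] pointing down, gripper open.
Joint ranges: [-2.53, 2.53], [-0.31, 2.02], [-1.57, 1.55], [0.28, 2.44], [-1.29, 4.43], [0.15, 1.84], [-2.92, 2.92]. Speed limits (rad/s): [2.57, 2.57, 3.14, 3.14, 3.14, 3.14, 3.14].

INTERFACE

Orientations are given as a unit quaternion [w, x, y, z].
In Python, from cell import manip, vision gives the robot as it stands. The module is installed in compiled form; this text tells all that it offers.
- The arm moves only by the tool drive_tool, never from a script. Its arguments are lists of equal length, an entry for each row: "grip": the finger opening in cm, from 0 to 8.54; "linear": the shift along the tool's x, y, z in cm, a list of three; "rotation": the turn, a rotation vector about the tool's x, y, z in rad, a list of three. A call has 1 to 20 rows; each row shifts and turns the pose as measured when the row begins, along the tool's axes as they then stand; what a row does not reach is not made up. A row lasts 1/8 s, in which the tool goes at most 62.5 mm and 10.7 degrees, less where a joint would pass 70% of its speed; a pose out of reach is approached as far as the arm can. A call is refused whole if a number of a shift passes 6.25 or a number of a turn 0.188, either way. A call with a gripper value outside its range is refused whole. The fingers move at their own pace and stop on an object; the grip force is fixed at half the most. Time passes only in rows, so rows that do not move let the fingers close. It gives the time, the measured TCP pose, the force and the opening at its end, in the units of the state.
- manip.observe(): the state, without advancing time (a new reading comes with each control period).
- vision.camera(name): name is "scene" or "top" or "wrist"; returns a dict with "img" (420x560x3 uint8, red, green, blue), "mtx" (3x3 intrinsics, pixels), "D" ([k1, k2, p1, p2, k3] as OpenCV has them; the pictures are not rectified), "pose" (4x4, takes a point from camera to world coordinates). Camera axes: x right, y down, z forward; pixel columns grow to the right and rows downward; lengths in m; the calibration is good to about 2 mm. A picture is of the moment at which its call begins. There is no depth.
- manip.sign_off(): hands the job in, once; it reports no verdict.
The state is a dict: "t": time; "qpos": joint angles; "dq": joint speeds; "tau": joint torques, N m; "tcp_pos": TCP position; "ee_rot": TCP orientation; "contact_force": force on the tool from outside, world axes, zero at the start; "wrist_torque": the same for the moment, N m; "finger_gap": finger opening in m.
Only numpy, scipy, OpenCV 4.12 (cv2) and the standard library are available. Lean on these libraries where they do the work, as an engineer would, in place of code of your own. Each camera call takes 0.05 s, during which the arm holds its last target. There are 200 camera calls.

TASK

The bakery's delivery-trailer wheel hangs on the service stand and is due for air. Push it round by its spokes with the fingertips, one spoke after another as needed, until the valve points straight up from the axle, at the very top of the wheel, and leave the wheel standing still there. Turn it steadily without setting it spinning, keep off the dirty tyre and the valve itself, and leave the things on the bench where they are.

Things in the scene. Friction and masses are not known exactly. Their poses are not given: they have to be found in the camera images.
- stand: blue stand bolted to the bench: foot plate 270 x 220 x 12 mm and a 45 x 60 mm post, 270 mm tall, on the far side of the wheel from the robot, carrying it on a level spindle. Origin: on the bench below the wheel's centre. x: level along the spindle, from the wheel's open front (robot's side) to the post; y: level, to the left as seen from the robot; z up.
- wheel (a joint): turn of the wheel about the stand's x axis, rad: 0 or 6.283 (any whole turn) with the valve straight up; grows as the wheel turns clockwise seen from the robot's side, so at +1.57 the valve points along the stand's -y. No end stops; turns either way against a light drag (0.12 N m, about 1.5 N at 80 mm from the axle) and soon stops when let go.
- axle (a point): centre of the wheel (16-inch trailer wheel, 400 mm across), on its axis and in its upright mid-plane, 225 mm above the bench. Its axes turn with the wheel: z points from the axle to the valve, x is the stand's x. The yellow rim is 36 mm wide; its inner face is 140 mm from the axis. The hub disc has a 46 mm radius. Between spokes the wheel is open right through.
- spoke (a point): middle of the spoke exactly opposite the valve, 93 mm from the axis, axes as axle. Five straight yellow spokes, 72 degrees apart, from hub disc to rim, 18 mm wide along the turn (flared within 20 mm of hub disc and rim) and 22 mm deep along the axis (11 mm either side of the mid-plane). The valve lies midway between two: spokes are 36, 108, 180, 252 and 324 degrees from it.
- hub_end (a point): front end, towards the robot, of the black hub barrel (30 mm radius), on the axis, 22 mm before the wheel's mid-plane.
- valve_cap (a point): middle of the red valve cap (13 mm thick, 14 mm long) on the steel valve stem, which sticks from the rim towards the axle in the wheel's mid-plane; 110 mm from the axis. Stem and cap reach from 140 to 103 mm from the axis. Axes as axle.
- spokes: the five spokes together; origin at the wheel's centre, axes as axle.
- tyre: the wheel's black rubber tyre, 47 mm wide (23.5 mm either side of the mid-plane), from 153 to 200 mm from the axis; origin at the wheel's centre, axes as axle.
- valve: the wheel's valve, stem and cap together; origin at the wheel's centre, axes as axle.
- tyre_lever_mid (a point): blue plastic tyre lever, 120 x 18 x 9 mm, lying on the bench; point at its middle. To be left alone.
- spanner_grip (a point): steel spanner, 170 mm long, lying on the bench; point at its middle. To be left alone.
- patch_tin_mid (a point): green patch tin, 80 x 50 x 23 mm, on the bench; point at its middle. To be left alone.
- tube_box_mid (a point): square cardboard inner-tube box, 85 x 85 x 50 mm, on the bench; point at its middle. To be left alone.
- cap_jar_mid (a point): small glass jar with a white lid, 60 mm across and 65 mm tall, standing; point at its middle. To be left alone.
- gauge_mid (a point): black round dial gauge, 56 mm across and 20 mm thick, with a brass stem 50 mm long, lying; point at its middle. To be left alone.
- cleaner_mid (a point): white bottle with a blue cap, 68 mm across and 190 mm tall, standing; point at its middle. To be left alone.

How it is judged:
By the outcome, as a careful person would: the job done as asked, in the order asked, and still so for the second after the job is handed in, with the robot touching nothing.
It also fails if it takes over 72 s, if anything falls off the work surface, if the arm or the gripper's body presses on something with over 40 N, if the wrist force passes 120 N, or if a joint passes its speed limit or range.

## Working session

There is one attempt and no reset: what is moved stays moved. The work goes in short steps, Python scripts to look and compute and a tool call to move; the robot and the scene stay as the last step left them, time stands still between calls to the robot, and variables do not carry over. Pictures are saved under pics/ and viewed, about 8 in all and at most 12, crops included, and the job is handed in when it is done.

Besides the shell and the picture viewer there is one more tool, called as name(argument=value, ...) on one line, values as JSON. drive_tool: Moves the arm, as the interface text tells. Its arguments: {"type":"object","properties":{"grip":{"type":"array","items":{"type":"number"}},"linear":{"type":"array","items":{"type":"array","items":{"type":"number"}}},"rotation":{"type":"array","items":{"type":"array","items":{"type":"number"}}}},"required":["grip","linear","rotation"]}

```bash
mkdir -p pics
python3 - <<'E'
from cell import manip, vision
import cv2,numpy as np
s=manip.observe();print(s)
for n in ("scene","top"):
    c=vision.camera(n);print(n,c["mtx"].tolist(),c["D"],np.round(c["pose"],4).tolist())
    cv2.imwrite(f"pics/{n}0.png",c["img"][:,:,::-1])
E
```

```text
{'t': 0.0, 'qpos': array([ 1.07300149,  0.46840574, -0.01160549,  1.60362781,  0.00598728,
        1.07139641, -0.05629807]), 'dq': array([-2.70414566e-04, -5.24461766e-04,  5.45571853e-04,  9.73542142e-05,
        1.60846246e-03, -1.56014394e-03,  1.79516433e-03]), 'tau': array([-1.98486291e-04, -5.32378685e+01,  2.13601836e-02, -2.51299632e+01,
        1.14164263e-02,  7.65991746e-03,  7.45214663e-06]), 'tcp_pos': array([ 0.28522711, -0.58345215,  0.23031806]), 'ee_rot': array([-0.15877864, -0.68872601, -0.16000009,  0.68909056]), 'contact_force': array([-0.66261292,  0.34284005,  0.58847708]), 'wrist_torque': array([0.00770211, 0.04237354, 0.03674087]), 'finger_gap': 0.08530131520483036}
scene [[427.3070554060783, 0.0, 279.36014181207787], [0.0, 427.3070554060783, 210.65357731083932], [0.0, 0.0, 1.0]] [-0.00639776  0.          0.          0.          0.        ] [[-0.5581, -0.7626, 0.327, 0.2155], [-0.8298, 0.5099, -0.227, 0.2939], [0.0064, -0.398, -0.9173, 1.1736], [0.0, 0.0, 0.0, 1.0]]
top [[491.3820231715979, 0.0, 283.2840105972162], [0.0, 491.3820231715979, 208.49795960109745], [0.0, 0.0, 1.0]] [-0.17462154  0.          0.          0.          0.        ] [[0.0243, -0.9833, 0.1801, 0.3272], [-0.9997, -0.0246, 0.0005, 0.064], [0.004, -0.1801, -0.9836, 1.6314], [0.0, 0.0, 0.0, 1.0]]
```

View pics/scene0.png

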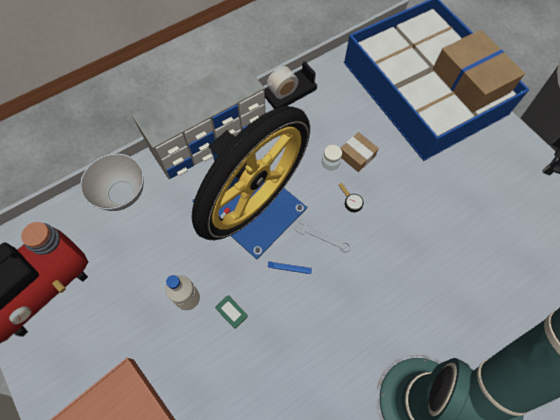

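View pics/top0.png

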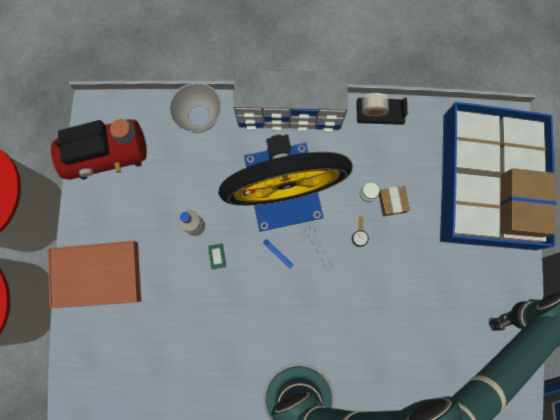

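The scene picture shows the wheel with its hub at about (258,180) and the red valve at about (226,211), lower left. The top picture shows the wheel at about (286,180), yawed slightly.

Run:
```python
import cv2,numpy as np
a=cv2.imread("pics/scene0.png")[95:250,180:320]; b=cv2.imread("pics/top0.png")[125:240,210:360]
a=cv2.resize(a,None,fx=3.5,fy=3.5,interpolation=cv2.INTER_CUBIC)
cv2.imwrite("pics/a.png",a)
b=cv2.resize(b,None,fx=5,fy=5,interpolation=cv2.INTER_CUBIC)
cv2.imwrite("pics/b.png",b)
```

```text
(no output)
```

View pics/a.png

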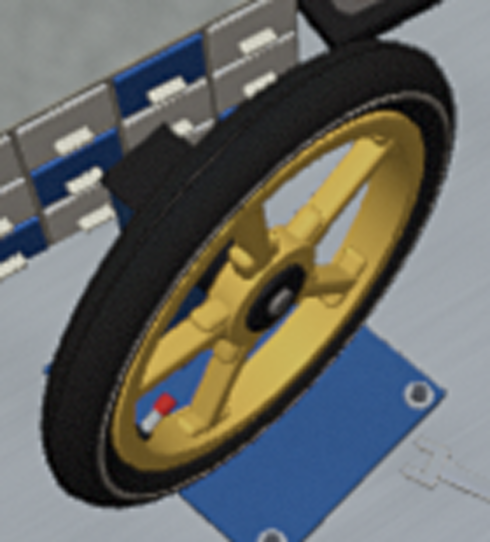

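View pics/b.png

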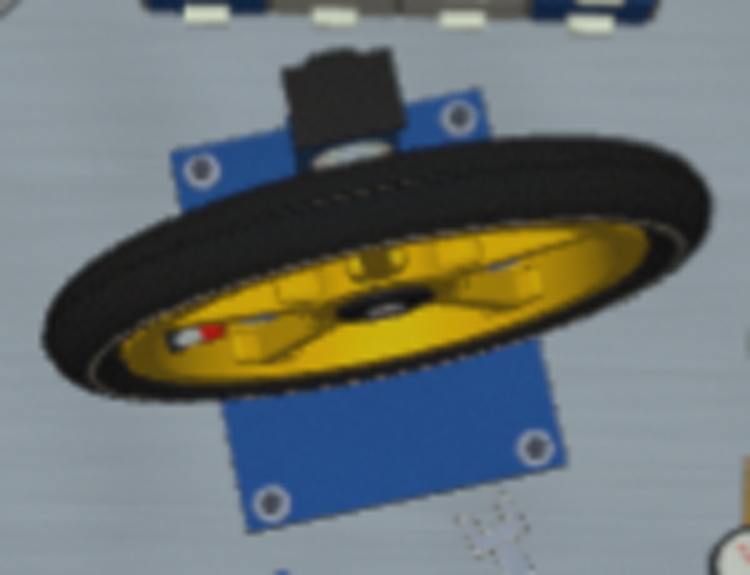

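```bash
cat > h.py <<'E'
import numpy as np,cv2
from scipy.optimize import least_squares
from cell import manip, vision
def proj(c,P):
    T=np.linalg.inv(c["pose"]);r=cv2.Rodrigues(T[:3,:3])[0]
    return cv2.projectPoints(np.atleast_2d(np.array(P,float)),r,T[:3,3],c["mtx"],np.array(c["D"]))[0][:,0]
def ray(c,uv):
    n=cv2.undistortPoints(np.array([[uv]],float),c["mtx"],np.array(c["D"]))[0,0]
    return c["pose"][:3,3],c["pose"][:3,:3]@np.array([n[0],n[1],1])
def onz(c,uv,z):
    o,d=ray(c,uv);return o+d*(z-o[2])/d[2]
def tri(ms):
    f=lambda P:np.concatenate([proj(c,P)[0]-uv for c,uv in ms])
    r=least_squares(f,[.6,.05,.2]);return r.x,r.fun
# wheel pose
def world(p,r,a,dx):  # p=x,y,yaw; a angle from up, clockwise seen from robot -> towards -y
    x,y,w=p; ex=np.array([np.cos(w),np.sin(w),0]);ey=np.array([-np.sin(w),np.cos(w),0])
    return np.array([x,y,.225])+ex*dx+r*(np.cos(a)*np.array([0,0,1])-np.sin(a)*ey)
E
python3 - <<'E'
from h import *
S=vision.camera("scene");T=vision.camera("top")
print("cap",tri([(S,(226.3,211.3)),(T,(252.4,191))]))
print("hub",tri([(S,(259.2,180)),(T,(287,185.4))]))
C=[onz(T,u,.012) for u in [(259.4,231.4),(323.2,218),(244.4,155.4),(307,143)]]
print(np.round(C,4))
d=(C[2]-C[0])+(C[3]-C[1]);e=(C[0]-C[1])+(C[2]-C[3]);print(np.arctan2(d[1],d[0]),np.arctan2(-e[0],e[1]),np.linalg.norm(d)/2,np.linalg.norm(e)/2)
M=[(S,0,(226.3,211.3)),(T,0,(252.4,191)),(S,1,(259.2,180)),(T,1,(287,185.4))]
def f(q):
    p=q[:3];r=[proj(c,world(p,.110,q[3],0) if k==0 else world(p,0,0,-.022))[0]-uv for c,k,uv in M]
    return np.concatenate(r+[[40*(q[2]-W)]])
W=np.mean([np.arctan2(d[1],d[0]),np.arctan2(-e[0],e[1])])
r=least_squares(f,[.7,.05,.1,-2]);print(r.x,r.fun.round(2))
for n,z,cu in [("lever",.005,(278,253)),("spanner",.003,(317,247)),("gauge",.01,(360,238)),("clean",.19,(187,216)),("jar",.065,(370,189)),("tin",.023,(217,256)),("box",.05,(394,200))]: print(n,onz(T,cu,z).round(3))
E
```

```text
cap (array([0.64581745, 0.15976646, 0.17334182]), array([-0.03432875, -0.00805662,  0.0295418 ,  0.03029238]))
hub (array([0.65345548, 0.05429766, 0.22156764]), array([-0.47935311, -0.13536682,  0.38394379,  0.44273466]))
[[ 0.5444  0.1423  0.012 ]
 [ 0.5948 -0.0694  0.012 ]
 [ 0.8054  0.2026  0.012 ]
 [ 0.8553 -0.0113  0.012 ]]
0.2231169750001207 0.2314064520412254 0.26736959814255884 0.2186280859909549
[ 0.67143181  0.06182656  0.25781435 -1.99752989] [ 0.07 -1.22  0.28 -0.42 -0.46  0.58 -0.28  1.26  1.22]
lever [0.475 0.079 0.005]
spanner [ 0.498 -0.051  0.003]
gauge [ 0.531 -0.193  0.01 ]
clean [0.561 0.352 0.19 ]
jar [ 0.686 -0.218  0.065]
tin [0.458 0.279 0.023]
box [ 0.655 -0.301  0.05 ]
```

```bash
cat >> h.py <<'E'
from scipy.spatial.transform import Rotation as Ro, Slerp
WP=(.673,.060,.23)
def cur():
    s=manip.observe();q=s["ee_rot"];return s,np.array(s["tcp_pos"]),Ro.from_quat(np.r_[q[1:],q[0]])
def tool(yaw,tilt,ysign):  # tool pointing forward, tilt below level, y horizontal
    x=np.array([np.cos(tilt)*np.cos(yaw),np.cos(tilt)*np.sin(yaw),-np.sin(tilt)])
    y=ysign*np.array([-np.sin(yaw),np.cos(yaw),0]);return Ro.from_matrix(np.c_[x,y,np.cross(x,y)])
def plan(wps,p,R,step=.05,rs=.16):
    L=[];A=[]
    for P,Q in wps:
        P=np.array(P);rv=(R.inv()*Q).as_rotvec()
        n=max(1,int(np.ceil(max(np.linalg.norm(P-p)/step,np.linalg.norm(rv)/rs))))
        for i in range(n):
            Ri=R*Ro.from_rotvec(rv*i/n)
            L.append((Ri.inv().apply((P-p)/n)*100).round(2).tolist());A.append((rv/n).round(3).tolist())
        p,R=P,Q
    print(len(L));print(L);print(A)
E
python3 - <<'E'
from h import *
s,p,R=cur();print(R.as_matrix().round(3))
for k in (1,-1):
    plan([((.30,-.5,.40),R),((.45,-.05,.40),tool(.1,1.2,k))],p,R)
E
```

```text
[[-0.001  0.439 -0.898]
 [ 0.001 -0.898 -0.439]
 [-1.    -0.001  0.   ]]
22
[[-4.23, -1.72, -1.25], [-4.23, -1.72, -1.25], [-4.23, -1.72, -1.25], [-4.23, -1.72, -1.25], [0.0, -1.88, -1.85], [-0.06, -1.58, -2.11], [-0.11, -1.24, -2.32], [-0.15, -0.86, -2.48], [-0.19, -0.47, -2.59], [-0.21, -0.07, -2.63], [-0.22, 0.34, -2.6], [-0.21, 0.73, -2.52], [-0.2, 1.11, -2.38], [-0.18, 1.47, -2.18], [-0.14, 1.79, -1.93], [-0.09, 2.06, -1.64], [-0.04, 2.29, -1.3], [0.02, 2.46, -0.94], [0.09, 2.57, -0.56], [0.16, 2.63, -0.16], [0.24, 2.61, 0.24], [0.32, 2.54, 0.63]]
[[0.0, 0.0, 0.0], [0.0, 0.0, 0.0], [0.0, 0.0, 0.0], [0.0, 0.0, 0.0], [-0.152, -0.005, 0.029], [-0.152, -0.005, 0.029], [-0.152, -0.005, 0.029], [-0.152, -0.005, 0.029], [-0.152, -0.005, 0.029], [-0.152, -0.005, 0.029], [-0.152, -0.005, 0.029], [-0.152, -0.005, 0.029], [-0.152, -0.005, 0.029], [-0.152, -0.005, 0.029], [-0.152, -0.005, 0.029], [-0.152, -0.005, 0.029], [-0.152, -0.005, 0.029], [-0.152, -0.005, 0.029], [-0.152, -0.005, 0.029], [-0.152, -0.005, 0.029], [-0.152, -0.005, 0.029], [-0.152, -0.005, 0.029]]
14
[[-4.23, -1.72, -1.25], [-4.23, -1.72, -1.25], [-4.23, -1.72, -1.25], [-4.23, -1.72, -1.25], [0.0, -3.38, -3.32], [0.1, -3.5, -3.2], [0.19, -3.61, -3.07], [0.28, -3.72, -2.93], [0.36, -3.82, -2.79], [0.43, -3.92, -2.64], [0.5, -4.01, -2.48], [0.56, -4.1, -2.32], [0.61, -4.18, -2.16], [0.66, -4.26, -1.99]]
[[0.0, 0.0, 0.0], [0.0, 0.0, 0.0], [0.0, 0.0, 0.0], [0.0, 0.0, 0.0], [0.035, 0.037, 0.007], [0.035, 0.037, 0.007], [0.035, 0.037, 0.007], [0.035, 0.037, 0.007], [0.035, 0.037, 0.007], [0.035, 0.037, 0.007], [0.035, 0.037, 0.007], [0.035, 0.037, 0.007], [0.035, 0.037, 0.007], [0.035, 0.037, 0.007]]
```

drive_tool(grip=[0, 0, 0, 0, 0, 0, 0, 0, 0, 0, 0, 0, 0, 0], linear=[[-4.2, -1.7, -1.2], [-4.2, -1.7, -1.2], [-4.2, -1.7, -1.2], [-4.2, -1.7, -1.2], [0, -3.4, -3.3], [0.1, -3.5, -3.2], [0.2, -3.6, -3.1], [0.3, -3.7, -2.9], [0.4, -3.8, -2.8], [0.4, -3.9, -2.6], [0.5, -4.0, -2.5], [0.6, -4.1, -2.3], [0.6, -4.2, -2.2], [0.7, -4.3, -2.0]], rotation=[[0, 0, 0], [0, 0, 0], [0, 0, 0], [0, 0, 0], [0.035, 0.037, 0.007], [0.035, 0.037, 0.007], [0.035, 0.037, 0.007], [0.035, 0.037, 0.007], [0.035, 0.037, 0.007], [0.035, 0.037, 0.007], [0.035, 0.037, 0.007], [0.035, 0.037, 0.007], [0.035, 0.037, 0.007], [0.035, 0.037, 0.007]])

```text
t: 1.95
tcp_pos: [0.4548, -0.0376, 0.4036]
ee_rot: [0.022, 0.829, 0.035, -0.558]
contact_force: [1.3, -0.8, 0.6]
finger_gap: 0.0
```

Run:
```python
from h import *
s,p,R=cur();print(s["t"],s["qpos"].round(3),p.round(3),s["contact_force"].round(1));print(R.as_matrix().round(3))
plan([((.46,.0,.40),tool(.23,.6,-1))],p,R)
```

```text
1.95 [ 0.691 -0.227 -0.521  2.027 -0.252  0.948 -1.219] [ 0.455 -0.038  0.404] [ 1.3 -0.8  0.6]
[[ 0.375  0.082 -0.924]
 [ 0.032 -0.997 -0.076]
 [-0.927 -0.001 -0.376]]
4
[[0.16, -0.93, -0.16], [0.21, -0.92, -0.16], [0.25, -0.91, -0.15], [0.29, -0.9, -0.14]]
[[-0.029, 0.146, -0.023], [-0.029, 0.146, -0.023], [-0.029, 0.146, -0.023], [-0.029, 0.146, -0.023]]
```

```bash
cat > fk.py <<'E'
import numpy as np, itertools
from scipy.spatial.transform import Rotation as Ro
data=[([1.07300149,0.46840574,-0.01160549,1.60362781,0.00598728,1.07139641,-0.05629807],[.28522711,-.58345215,.23031806],[-0.15877864,-0.68872601,-0.16000009,0.68909056]),
([.691,-.227,-.521,2.027,-.252,.948,-1.219],[.4548,-.0376,.4036],[.022,.829,.035,-.558])]
def chain(q,s):
    Rs=[];R=Ro.identity()
    for i in range(7):
        R=R*Ro.from_euler('z' if i%2==0 else 'y',(s[i]*q[i]));Rs.append(R)
    return Rs
if __name__=="__main__":
  for s in itertools.product([1,-1],repeat=7):
    E=[]
    for q,p,w in data:
        E.append(chain(q,s)[-1].inv()*Ro.from_quat(np.r_[w[1:],w[0]]))
    # base offset unknown rotation about z: try 0 and fitted
    for off in np.arange(0,6.28,np.pi/2):
        B=Ro.from_euler('z',off)
        F=[(B*chain(q,s)[-1]).inv()*Ro.from_quat(np.r_[w[1:],w[0]]) for q,p,w in data]
        d=(F[0].inv()*F[1]).magnitude()
        if d<.05:
            A=[];b=[]
            for q,p,w in data:
                C=[B*x for x in chain(q,s)]
                A.append(np.c_[[0,0,1],C[2].apply([0,0,1]),C[2].apply([1,0,0]),C[4].apply([0,0,1]),C[4].apply([1,0,0]),C[6].apply([0,0,1])]);b.append(p)
            x,r,k,_=np.linalg.lstsq(np.vstack(A),np.hstack(b),rcond=None)
            print(s,off,round(d,4),F[0].as_matrix().round(2).tolist(),x.round(3),k,(np.vstack(A)@x-np.hstack(b)).round(3))
E
python3 fk.py
```

```text
(-1, 1, -1, 1, -1, 1, -1) 0.0 0.0011 [[-0.0, -1.0, -0.0], [0.0, 0.0, -1.0], [1.0, -0.0, 0.0]] [ -7.475   6.21   -2.586 -17.954 -33.226  36.769] 6 [ 0. -0.  0.  0.  0. -0.]
(-1, -1, -1, -1, -1, -1, -1) 3.141592653589793 0.0011 [[0.0, 1.0, 0.0], [-0.0, -0.0, 1.0], [1.0, -0.0, 0.0]] [ -7.475   6.21    2.586 -17.954  33.226  36.769] 6 [ 0.  0.  0.  0.  0. -0.]
```

drive_tool(grip=[0, 0, 0, 0], linear=[[0.2, -0.9, -0.2], [0.2, -0.9, -0.2], [0.2, -0.9, -0.1], [0.3, -0.9, -0.1]], rotation=[[-0.03, 0.146, -0.023], [-0.03, 0.146, -0.023], [-0.03, 0.146, -0.023], [-0.03, 0.146, -0.023]])

```text
t: 2.45
tcp_pos: [0.4864, -0.001, 0.3899]
ee_rot: [0.032, 0.93, 0.116, -0.346]
contact_force: [0.2, 1.4, -0.1]
finger_gap: -0.0001
```

Run:
```python
from h import *
s,p,R=cur();print(s["t"],s["qpos"].round(4).tolist(),p.round(4),s["ee_rot"].round(4).tolist());print(R.as_matrix().round(3))
```

```text
2.45 [0.4206, -0.3071, -0.2399, 2.3278, -0.9677, 0.4744, -0.438] [ 0.4864 -0.001   0.3899] [0.0318, 0.9305, 0.1161, -0.346]
[[ 0.734  0.238 -0.637]
 [ 0.194 -0.971 -0.14 ]
 [-0.651 -0.021 -0.759]]
```

Run:
```python
from fk import *
from scipy.optimize import lsq_linear
data.append(([0.4206,-0.3071,-0.2399,2.3278,-0.9677,0.4744,-0.438],[.4864,-.001,.3899],[0.0318,0.9305,0.1161,-0.346]))
s=(-1,1,-1,1,-1,1,-1);A=[];b=[]
for q,p,w in data:
    C=chain(q,s)
    print((C[-1].inv()*Ro.from_quat(np.r_[w[1:],w[0]])).as_matrix().round(2).tolist())
    A.append(np.c_[[0,0,1],C[2].apply([0,0,1]),C[2].apply([1,0,0]),C[3].apply([1,0,0]),C[4].apply([0,0,1]),C[5].apply([1,0,0]),C[6].apply([0,0,1])]);b+=list(p)
A=np.vstack(A);b=np.array(b)
for sel in ([0,1,4,6],[0,1,4,5,6],[0,1,2,3,4,6],range(7)):
    sel=list(sel);x=lsq_linear(A[:,sel],b);print(sel,x.x.round(3),x.fun.round(3),np.linalg.svd(A[:,sel])[1].round(2))
```

```text
[[-0.0, -1.0, -0.0], [0.0, 0.0, -1.0], [1.0, -0.0, 0.0]]
[[0.0, -1.0, 0.0], [0.0, -0.0, -1.0], [1.0, 0.0, 0.0]]
[[-0.0, -1.0, -0.0], [-0.0, 0.0, -1.0], [1.0, -0.0, -0.0]]
[0, 1, 4, 6] [0.298 0.483 0.486 0.256] [ 0.027  0.021  0.009  0.017  0.017  0.004 -0.007  0.012 -0.013] [3.06 1.5  0.51 0.39]
[0, 1, 4, 5, 6] [ 0.291  0.492  0.443 -0.033  0.286] [ 0.027  0.02   0.001  0.016  0.019  0.001 -0.009  0.001 -0.002] [3.06 2.23 0.64 0.44 0.26]
[0, 1, 2, 3, 4, 6] [ 0.203  0.433  0.052 -0.08   0.414  0.209] [ 0.027  0.021 -0.003  0.012  0.019  0.009 -0.005  0.001 -0.007] [3.36 2.47 0.56 0.4  0.32 0.08]
[0, 1, 2, 3, 4, 5, 6] [ 0.235  0.46   0.023 -0.054  0.42  -0.022  0.251] [ 0.027  0.02  -0.001  0.013  0.02   0.004 -0.006 -0.001 -0.004] [3.37 2.93 0.84 0.45 0.37 0.17 0.06]
```

```bash
cat > ik.py <<'E'
from fk import *
from scipy.optimize import least_squares
data.append(([0.4206,-0.3071,-0.2399,2.3278,-0.9677,0.4744,-0.438],[.4864,-.001,.3899],[0.0318,0.9305,0.1161,-0.346]))
S=(-1,1,-1,1,-1,1,-1)
lo=np.array([-2.53,-.31,-1.57,.28,-1.29,.15,-2.92]);hi=np.array([2.53,2.02,1.55,2.44,4.43,1.84,2.92])
X,Y,Z=np.eye(3)
def basis(q):
    C=chain(q,S);a=lambda i,v:C[i].apply(v)
    return np.c_[Z,a(0,Y),a(2,Z),a(2,X),a(2,Y),a(3,X),a(4,Z),a(4,Y),a(5,X),a(6,Z)],C[-1]
M=Ro.from_matrix([[0,-1,0],[0,0,-1],[1,0,0]])
x0=np.array([.33,0,.42,0,0,0,.42,0,0,.26]);
def fit():
    A=np.vstack([basis(d[0])[0] for d in data]);b=np.hstack([d[1] for d in data]);l=.02
    dx=np.linalg.lstsq(np.vstack([A,l*np.eye(10)]),np.r_[b-A@x0,np.zeros(10)],rcond=None)[0]
    return x0+dx,A@(x0+dx)-b
x,res=fit()
def fk(q):
    B,R=basis(q);return B@x,R*M
def ik(P,R,q0):
    def f(q):
        p,r=fk(q);return np.r_[(p-P)*10,(r.inv()*R).as_rotvec(),.003*(q-q0)]
    r=least_squares(f,np.clip(q0,lo+1e-3,hi-1e-3),bounds=(lo,hi));e=f(r.x);return r.x,np.linalg.norm(e[:3])/10,np.linalg.norm(e[3:6])
if __name__=="__main__":
    print(x.round(3),res.round(4))
    from h import tool,world,WP
    for tilt in (.2,.4,.6,.8):
      for k in (1,-1,2):
        for a in (-30,0,30,60,90,110):
          best=None
          for q5 in (-.5,1.2,3.1):
           for q7 in (-1.5,0,1.5):
            for q1,q3 in ((0.3,-.5),(-.1,0),(-.6,.6)):
              q=np.array([q1,.2,q3,1.6,q5,.6,q7])
              R=tool(.23,tilt,1 if k==2 else k)
              if k==2: R=R*Ro.from_euler('x',np.pi/2)
              r=ik(world(WP,.085,np.radians(a),.005),R,q)
              if best is None or r[1]+r[2]<best[1]+best[2]-1e-3: best=r
          print(tilt,k,a,best[0].round(2),round(best[1],3),round(best[2],3),flush=True)
E
time timeout 500 python3 ik.py
```

```text
[ 0.307 -0.032  0.517  0.004  0.003 -0.001  0.467 -0.004 -0.003  0.314] [-0.0001  0.0001 -0.0001  0.      0.0001  0.0003  0.     -0.0001 -0.0002]
0.2 1 -30 [ 0.91  1.01 -1.38  2.32  2.9   1.01 -0.47] 0.0 0.0
0.2 1 0 [ 1.05  1.16 -1.5   2.3   2.86  0.93 -0.25] 0.0 0.0
0.2 1 30 [ 1.14  1.31 -1.54  2.27  2.85  0.86 -0.08] 0.0 0.0
0.2 1 60 [ 1.19  1.44 -1.53  2.25  2.89  0.82  0.04] 0.0 0.0
0.2 1 90 [ 1.21  1.56 -1.49  2.24  2.98  0.8   0.09] 0.0 0.0
0.2 1 110 [ 1.2   1.6  -1.44  2.24  3.05  0.82  0.07] 0.0 0.0
0.2 -1 -30 [ 0.36  0.44 -0.58  2.34  3.15  0.94  1.81] 0.0 0.0
0.2 -1 0 [ 0.49  0.42 -0.6   2.32  3.28  0.87  1.74] 0.0 0.0
0.2 -1 30 [ 0.57  0.46 -0.58  2.29  3.41  0.87  1.69] 0.0 0.0
0.2 -1 60 [ 0.59  0.54 -0.52  2.28  3.51  0.92  1.68] 0.0 0.0
0.2 -1 90 [ 1.21  1.69 -1.57  2.24  2.9   0.84 -2.85] 0.0 0.0
0.2 -1 110 [ 1.21  1.82 -1.57  2.24  2.93  0.86 -2.75] 0.0 0.0
0.2 2 -30 [ 0.91  1.04 -1.39  2.32  2.89  1.02 -2.01] 0.0 0.0
0.2 2 0 [ 1.05  1.18 -1.51  2.3   2.85  0.94 -1.8 ] 0.0 0.0
0.2 2 30 [ 1.14  1.32 -1.55  2.27  2.85  0.87 -1.63] 0.0 0.0
0.2 2 60 [ 1.19  1.46 -1.54  2.
[... 1771 characters left out ...]
86 -1.51  2.11  2.01  0.58 -2.92] 0.0 0.0
0.6 -1 60 [ 1.15  0.97 -1.49  2.11  2.08  0.59 -2.88] 0.0 0.0
0.6 -1 90 [ 1.14  1.1  -1.47  2.12  2.2   0.66 -2.87] 0.0 0.0
0.6 -1 110 [ 1.12  1.19 -1.46  2.14  2.28  0.72 -2.89] 0.0 0.0
0.6 2 -30 [ 0.93  0.64 -1.37  2.15  2.1   0.54 -1.7 ] 0.0 0.0
0.6 2 0 [ 1.03  0.65 -1.4   2.13  2.04  0.47 -1.57] 0.0 0.0
0.6 2 30 [ 1.06  0.62 -1.3   2.11  2.15  0.34 -1.64] 0.0 0.0
0.6 2 60 [ 1.09  0.74 -1.29  2.11  2.23  0.38 -1.61] 0.0 0.0
0.6 2 90 [ 1.08  0.86 -1.27  2.12  2.36  0.45 -1.64] 0.0 0.0
0.6 2 110 [ 1.1   1.05 -1.36  2.14  2.34  0.61 -1.48] 0.0 0.0
0.8 1 -30 [ 0.33  0.23 -0.58  2.05  0.67  0.15  0.99] 0.0 0.0
real	8m20.025s
user	7m28.309s
sys	0m0.610s
```

```bash
cat > flip.py <<'E'
from h import *; import ik,sys
def goal(a,back,tilt,r=.085,seeds=None,dy=0):
    P=world(WP,r,np.radians(a),-back);R=tool(.23,tilt,1)
    return P,R
def rows(Qs,n):
    L=[];A=[]
    F=[ik.fk(q) for q in Qs]
    for (p,R),(P,Q) in list(zip(F,F[1:]))[:n]:
        L.append((R.inv().apply(P-p)*100).round(1).tolist());A.append((R.inv()*Q).as_rotvec().round(3).tolist())
    print(len(Qs)-1);print(L);print(A)
def path(q0,q1):
    for n in range(8,80):
        Qs=[q0+(q1-q0)*i/n for i in range(n+1)]
        F=[ik.fk(q) for q in Qs]
        if max((a[1].inv()*b[1]).magnitude() for a,b in zip(F,F[1:]))<.15 and max(np.linalg.norm(a[0]-b[0]) for a,b in zip(F,F[1:]))<.05:break
    return Qs,F
E
timeout 120 python3 - <<'E'
from flip import *
s,p,R=cur();q0=s["qpos"];P,Rg=goal(-20,.13,.3);print(P)
for seed in ([.5,.4,-.6,2.2,2.5,.8,-.2],[.9,.7,-1.2,2.3,2.5,.8,-.3]):
    r=ik.ik(P,Rg,np.array(seed));print(r[0].round(2),r[1:])
    Qs,F=path(q0,r[0]);print(len(Qs));[print(f[0].round(2),f[1].as_matrix()[:,0].round(1)) for f in F[::3]]
E
```

```text
[0.53979567 0.05866907 0.30487387]
[ 1.37  0.24 -1.39  2.44  3.53  0.41 -1.62] (np.float64(0.006557215131007032), np.float64(0.18563201495048182))
27
[ 0.49 -0.    0.39] [ 0.7  0.2 -0.7]
[ 0.45 -0.05  0.31] [ 0.6  0.  -0.8]
[ 0.43 -0.1   0.27] [ 0.4 -0.2 -0.9]
[ 0.42 -0.15  0.26] [ 0.4 -0.4 -0.8]
[ 0.45 -0.18  0.27] [ 0.5 -0.5 -0.7]
[ 0.49 -0.18  0.28] [ 0.6 -0.5 -0.7]
[ 0.53 -0.14  0.29] [ 0.7 -0.3 -0.6]
[ 0.56 -0.07  0.3 ] [ 0.8 -0.1 -0.5]
[0.56 0.01 0.31] [ 0.9  0.1 -0.5]
[ 1.37  0.24 -1.39  2.44  3.53  0.41 -1.62] (np.float64(0.0065569223417316705), np.float64(0.1856330730548754))
27
[ 0.49 -0.    0.39] [ 0.7  0.2 -0.7]
[ 0.45 -0.05  0.31] [ 0.6  0.  -0.8]
[ 0.43 -0.1   0.27] [ 0.4 -0.2 -0.9]
[ 0.42 -0.15  0.26] [ 0.4 -0.4 -0.8]
[ 0.45 -0.18  0.27] [ 0.5 -0.5 -0.7]
[ 0.49 -0.18  0.28] [ 0.6 -0.5 -0.7]
[ 0.53 -0.14  0.29] [ 0.7 -0.3 -0.6]
[ 0.56 -0.07  0.3 ] [ 0.8 -0.1 -0.5]
[0.56 0.01 0.31] [ 0.9  0.1 -0.5]
```

```bash
timeout 200 python3 - <<'E'
from flip import *
s,p,R=cur();q0=s["qpos"]
P=np.array([.52,-.28,.36]);Rg=tool(.23,.3,1)
for seed in ([.9,.4,-.6,2.2,2.5,.8,-.2],):
    r=ik.ik(P,Rg,np.array(seed));print(r[0].round(2),r[1:])
    Qs,F=path(q0,r[0]);print(len(Qs));[print(f[0].round(2),f[1].as_matrix()[:,0].round(1)) for f in F[::3]]
    rows(Qs,20)
    q=r[0]
    for b in (.06,.08,.10):
        P2,_=goal(-25,b,.3);r2=ik.ik(P2,Rg,q);print(P2.round(3),r2[0].round(2),r2[1:])
E
```

```text
[-0.2   0.6   1.45  2.28  4.43  1.7  -2.41] (np.float64(2.705511039216932e-06), np.float64(0.00011630278897208786))
39
[ 0.49 -0.    0.39] [ 0.7  0.2 -0.7]
[ 0.44 -0.07  0.32] [ 0.6  0.1 -0.8]
[ 0.38 -0.15  0.26] [ 0.3 -0.  -0.9]
[ 0.31 -0.25  0.24] [ 0.1 -0.3 -1. ]
[ 0.25 -0.36  0.25] [-0.1 -0.5 -0.9]
[ 0.21 -0.46  0.3 ] [-0.3 -0.7 -0.6]
[ 0.2  -0.54  0.38] [-0.3 -0.9 -0.3]
[ 0.24 -0.59  0.47] [-0.2 -1.   0. ]
[ 0.31 -0.6   0.54] [ 0.1 -0.9  0.3]
[ 0.4  -0.56  0.57] [ 0.4 -0.8  0.4]
[ 0.49 -0.5   0.56] [ 0.7 -0.5  0.4]
[ 0.54 -0.42  0.5 ] [ 0.9 -0.3  0.2]
[ 0.55 -0.33  0.42] [ 1.   0.  -0.1]
38
[[0.3, 1.6, 2.8], [0.3, 1.7, 3.1], [0.3, 1.7, 3.2], [0.4, 1.8, 3.4], [0.5, 1.9, 3.5], [0.5, 1.9, 3.6], [0.6, 2.0, 3.6], [0.7, 2.0, 3.6], [0.7, 2.1, 3.6], [0.8, 2.2, 3.6], [0.8, 2.2, 3.5], [0.9, 2.3, 3.4], [0.9, 2.4, 3.2], [0.9, 2.5, 3.1], [0.9, 2.6, 2.9], [0.8, 2.7, 2.7], [0.8, 2.7, 2.5], [0.7, 2.8, 2.3], [0.7, 2.9, 2.0], [0.6, 3.0, 1.8]]
[[-0.038, -0.084, 0.004], [-0.036, -0.088, 0.007], [-0.034, -0.093, 0.011], [-0.033, -0.096, 0.014], [-0.031, -0.1, 0.018], [-0.03, -0.102, 0.022], [-0.029, -0.104, 0.027], [-0.028, -0.106, 0.031], [-0.028, -0.107, 0.036], [-0.028, -0.107, 0.041], [-0.028, -0.107, 0.047], [-0.028, -0.106, 0.052], [-0.028, -0.105, 0.058], [-0.029, -0.102, 0.064], [-0.029, -0.099, 0.071], [-0.029, -0.095, 0.077], [-0.03, -0.091, 0.083], [-0.03, -0.085, 0.09], [-0.03, -0.079, 0.096], [-0.03, -0.072, 0.102]]
[0.606 0.081 0.302] [ 0.52  0.28 -0.69  2.44  3.18  0.78 -1.4 ] (np.float64(1.4506253882086649e-05), np.float64(0.00027204096528180813))
[0.587 0.077 0.302] [ 1.08  0.58 -1.35  2.44  2.9   0.73 -0.85] (np.float64(0.0020483921709280894), np.float64(0.042442371587524785))
[0.567 0.072 0.302] [ 1.16  0.41 -1.33  2.44  3.06  0.56 -1.1 ] (np.float64(0.004533837449687263), np.float64(0.1107857841004407))
```

```bash
cat >> flip.py <<'E'
def T3(yaw,tilt): return tool(yaw,tilt,1)*Ro.from_euler('x',-np.pi/2)
E
timeout 200 python3 - <<'E'
from flip import *
s,p,R=cur();q0=s["qpos"]
q1=np.array([.5,.3,-.2,2.2,3.1,.7,0.])
Qs,F=path(q0,q1);print(len(Qs));[print(f[0].round(2),f[1].as_matrix()[:,0].round(1)) for f in F[::3]]
print(F[-1][1].as_matrix().round(2))
rows(Qs,20)
q=q1
for a,b in ((-25,.10),(-25,.07),(-25,-.005),(0,-.005),(40,-.005),(80,-.005),(108,-.005)):
  P2,_=goal(a,b,.3);r2=ik.ik(P2,T3(.23,.25),q);q=r2[0];print(P2.round(3),r2[0].round(2),np.round(r2[1:],3))
E
```

```text
30
[ 0.49 -0.    0.39] [ 0.7  0.2 -0.7]
[ 0.46 -0.05  0.33] [ 0.6  0.1 -0.8]
[ 0.44 -0.11  0.3 ] [ 0.5 -0.1 -0.9]
[ 0.43 -0.18  0.28] [ 0.4 -0.3 -0.9]
[ 0.43 -0.25  0.29] [ 0.3 -0.5 -0.8]
[ 0.46 -0.31  0.3 ] [ 0.4 -0.6 -0.7]
[ 0.5  -0.34  0.33] [ 0.4 -0.7 -0.6]
[ 0.55 -0.36  0.36] [ 0.6 -0.7 -0.4]
[ 0.61 -0.34  0.37] [ 0.7 -0.6 -0.3]
[ 0.66 -0.3   0.37] [ 0.9 -0.5 -0.2]
[[ 0.92 -0.18  0.33]
 [-0.31  0.15  0.94]
 [-0.22 -0.97  0.08]]
29
[[0.5, 1.1, 2.2], [0.5, 1.0, 2.2], [0.5, 1.0, 2.3], [0.5, 0.9, 2.3], [0.6, 0.8, 2.3], [0.6, 0.7, 2.3], [0.6, 0.6, 2.3], [0.6, 0.5, 2.3], [0.6, 0.5, 2.3], [0.7, 0.4, 2.2], [0.7, 0.4, 2.2], [0.7, 0.4, 2.1], [0.7, 0.4, 2.1], [0.7, 0.4, 2.0], [0.7, 0.4, 2.0], [0.7, 0.4, 1.9], [0.7, 0.4, 1.9], [0.7, 0.5, 1.9], [0.7, 0.5, 1.8], [0.7, 0.6, 1.8]]
[[-0.129, -0.074, 0.014], [-0.129, -0.074, 0.012], [-0.129, -0.074, 0.009], [-0.129, -0.074, 0.006], [-0.13, -0.074, 0.004], [-0.13, -0.073, 0.002], [-0.131, -0.072, 0.0], [-0.131, -0.071, -0.001], [-0.132, -0.07, -0.002], [-0.133, -0.069, -0.003], [-0.133, -0.068, -0.003], [-0.134, -0.067, -0.003], [-0.134, -0.066, -0.003], [-0.134, -0.065, -0.003], [-0.134, -0.065, -0.002], [-0.135, -0.064, -0.001], [-0.134, -0.064, 0.0], [-0.134, -0.064, 0.002], [-0.134, -0.065, 0.003], [-0.133, -0.066, 0.005]]
[0.567 0.072 0.302] [ 1.17  0.45 -1.33  2.44  3.11  0.57  0.47] [0.006 0.149]
[0.597 0.079 0.302] [ 1.06  0.73 -1.37  2.44  2.89  0.84  0.86] [0.002 0.04 ]
[0.67  0.096 0.302] [ 0.89  0.8  -1.27  2.3   2.89  0.88  0.9 ] [0. 0.]
[0.678 0.061 0.31 ] [ 0.99  0.81 -1.29  2.28  2.94  0.79  0.9 ] [0. 0.]
[0.69  0.008 0.29 ] [ 1.09  0.89 -1.27  2.25  3.07  0.71  0.91] [0. 0.]
[ 0.697 -0.02   0.24 ] [ 1.1   1.02 -1.2   2.23  3.19  0.73  0.93] [0. 0.]
[ 0.696 -0.018  0.199] [ 1.07  1.1  -1.14  2.24  3.26  0.79  0.96] [0. 0.]
```

drive_tool(grip=[0, 0, 0, 0, 0, 0, 0, 0, 0, 0, 0, 0], linear=[[0.5, 1.1, 2.2], [0.5, 1.0, 2.2], [0.5, 1.0, 2.3], [0.5, 0.9, 2.3], [0.6, 0.8, 2.3], [0.6, 0.7, 2.3], [0.6, 0.6, 2.3], [0.6, 0.5, 2.3], [0.6, 0.5, 2.3], [0.7, 0.4, 2.2], [0.7, 0.4, 2.2], [0.7, 0.4, 2.1]], rotation=[[-0.13, -0.074, 0.014], [-0.13, -0.074, 0.012], [-0.13, -0.074, 0.01], [-0.13, -0.074, 0.006], [-0.13, -0.074, 0.004], [-0.13, -0.073, 0.002], [-0.13, -0.072, 0], [-0.13, -0.071, 0], [-0.132, -0.07, 0], [-0.133, -0.07, 0], [-0.133, -0.068, 0], [-0.134, -0.067, 0]])

```text
t: 3.95
tcp_pos: [0.432, -0.2534, 0.2861]
ee_rot: [0.714, 0.401, 0.288, -0.496]
contact_force: [0.0, -0.7, 0.5]
finger_gap: -0.0002
```

```bash
timeout 200 python3 - <<'E'
from flip import *
s,p,R=cur();q0=s["qpos"];print(q0.round(3),p.round(3));f=ik.fk(q0);print(f[0].round(3),(f[1].inv()*R).magnitude())
q1=np.array([.5,.3,-.2,2.2,3.1,.7,0.])
Qs,F=path(q0,q1);print(len(Qs));[print(f[0].round(2),f[1].as_matrix()[:,0].round(1)) for f in F[::3]]
rows(Qs,20)
E
```

```text
[ 0.727 -0.048 -0.49   2.265  0.764  0.554 -0.244] [ 0.432 -0.253  0.286]
[ 0.435 -0.251  0.291] 7.514536976383426e-16
18
[ 0.44 -0.25  0.29] [ 0.3 -0.5 -0.8]
[ 0.46 -0.31  0.31] [ 0.4 -0.6 -0.7]
[ 0.5  -0.34  0.33] [ 0.5 -0.7 -0.6]
[ 0.55 -0.36  0.36] [ 0.6 -0.7 -0.4]
[ 0.61 -0.34  0.37] [ 0.7 -0.6 -0.3]
[ 0.66 -0.3   0.37] [ 0.9 -0.5 -0.2]
17
[[0.7, 0.3, 2.0], [0.7, 0.3, 1.9], [0.8, 0.3, 1.9], [0.8, 0.3, 1.9], [0.8, 0.4, 1.8], [0.8, 0.4, 1.8], [0.8, 0.5, 1.8], [0.7, 0.5, 1.8], [0.7, 0.6, 1.8], [0.7, 0.7, 1.8], [0.7, 0.8, 1.8], [0.7, 0.8, 1.9], [0.6, 0.9, 1.9], [0.6, 1.0, 2.0], [0.6, 1.0, 2.1], [0.5, 1.1, 2.2], [0.5, 1.1, 2.3]]
[[-0.129, -0.059, -0.002], [-0.13, -0.059, -0.001], [-0.13, -0.059, -0.0], [-0.13, -0.06, 0.0], [-0.13, -0.06, 0.001], [-0.13, -0.061, 0.002], [-0.13, -0.062, 0.003], [-0.129, -0.063, 0.004], [-0.129, -0.065, 0.005], [-0.129, -0.066, 0.006], [-0.128, -0.068, 0.007], [-0.127, -0.07, 0.008], [-0.126, -0.072, 0.008], [-0.125, -0.075, 0.009], [-0.124, -0.077, 0.009], [-0.122, -0.08, 0.009], [-0.121, -0.082, 0.009]]
```

Working as modelled; continuing.

drive_tool(grip=[0, 0, 0, 0, 0, 0, 0, 0, 0, 0, 0, 0, 0, 0, 0, 0, 0], linear=[[0.7, 0.3, 2.0], [0.7, 0.3, 1.9], [0.8, 0.3, 1.9], [0.8, 0.3, 1.9], [0.8, 0.4, 1.8], [0.8, 0.4, 1.8], [0.8, 0.5, 1.8], [0.7, 0.5, 1.8], [0.7, 0.6, 1.8], [0.7, 0.7, 1.8], [0.7, 0.8, 1.8], [0.7, 0.8, 1.9], [0.6, 0.9, 1.9], [0.6, 1.0, 2.0], [0.6, 1.0, 2.1], [0.5, 1.1, 2.2], [0.5, 1.1, 2.3]], rotation=[[-0.13, -0.06, 0], [-0.13, -0.06, 0], [-0.13, -0.06, 0], [-0.13, -0.06, 0], [-0.13, -0.06, 0], [-0.13, -0.06, 0], [-0.13, -0.062, 0.003], [-0.13, -0.063, 0.004], [-0.13, -0.065, 0.005], [-0.13, -0.066, 0.006], [-0.128, -0.068, 0.007], [-0.127, -0.07, 0.008], [-0.126, -0.072, 0.008], [-0.125, -0.075, 0.009], [-0.124, -0.077, 0.009], [-0.122, -0.08, 0.009], [-0.121, -0.082, 0.009]])

```text
t: 6.08
tcp_pos: [0.6918, -0.2535, 0.3471]
ee_rot: [0.712, -0.678, 0.182, -0.02]
contact_force: [1.4, -0.8, -0.2]
finger_gap: -0.0004
```

```bash
timeout 200 python3 - <<'E'
from flip import *
s,p,R=cur();q0=s["qpos"];print(q0.round(3),p.round(3),R.as_matrix()[:,0].round(2));
f=ik.fk(q0);print(f[0].round(3))
E
```

```text
[ 0.716  0.347 -0.453  2.188  3.09   0.7    0.169] [ 0.692 -0.254  0.347] [ 0.93 -0.27 -0.23]
[ 0.693 -0.245  0.348]
```

```bash
timeout 200 python3 - <<'E'
from flip import *
s,p,R=cur()
plan([((.61,-.18,.33),T3(.1,.25)),((.605,.06,.31),T3(.23,.25))],p,R,step=.04,rs=.12)
E
```

```text
11
[[-2.31, 1.01, 1.17], [-2.19, 0.99, 1.41], [-2.04, 0.95, 1.63], [-1.87, 0.92, 1.84], [0.33, 0.21, 3.42], [0.39, 0.19, 3.41], [0.46, 0.18, 3.41], [0.52, 0.16, 3.4], [0.58, 0.15, 3.39], [0.64, 0.13, 3.38], [0.7, 0.12, 3.37]]
[[-0.027, -0.094, 0.004], [-0.027, -0.094, 0.004], [-0.027, -0.094, 0.004], [-0.027, -0.094, 0.004], [-0.005, -0.018, 0.0], [-0.005, -0.018, 0.0], [-0.005, -0.018, 0.0], [-0.005, -0.018, 0.0], [-0.005, -0.018, 0.0], [-0.005, -0.018, 0.0], [-0.005, -0.018, 0.0]]
```

drive_tool(grip=[0, 0, 0, 0, 0, 0, 0, 0, 0, 0, 0], linear=[[-2.3, 1.0, 1.2], [-2.2, 1.0, 1.4], [-2.0, 0.9, 1.6], [-1.9, 0.9, 1.8], [0.3, 0.2, 3.4], [0.4, 0.2, 3.4], [0.5, 0.2, 3.4], [0.5, 0.2, 3.4], [0.6, 0.1, 3.4], [0.6, 0.1, 3.4], [0.7, 0.1, 3.4]], rotation=[[-0.027, -0.094, 0.004], [-0.027, -0.094, 0.004], [-0.027, -0.094, 0.004], [-0.027, -0.094, 0.004], [-0.005, -0.018, 0], [-0.005, -0.018, 0], [-0.005, -0.018, 0], [-0.005, -0.018, 0], [-0.005, -0.018, 0], [-0.005, -0.018, 0], [-0.005, -0.018, 0]])

```text
t: 7.45
tcp_pos: [0.6049, 0.0508, 0.3052]
ee_rot: [-0.681, 0.711, -0.008, -0.174]
contact_force: [0.9, -0.3, 0.1]
finger_gap: 0.0002
```

```bash
timeout 200 python3 - <<'E'
from flip import *
s,p,R=cur();q0=s["qpos"];print(q0.round(3),p.round(3),R.as_matrix()[:,0].round(2),s["contact_force"].round(1));
c=vision.camera("wrist");t=vision.camera("scene")
print(c["pose"].round(3),c["mtx"])
v=np.hstack([c["img"][:,:,::-1],cv2.resize(t["img"][60:270,140:340,::-1],(400,420))]);v=cv2.resize(v,(800,350));cv2.imwrite("pics/w1.png",v)
E
```

```text
[ 1.083  0.625 -1.301  2.437  3.022  0.8    0.693] [0.605 0.051 0.305] [ 0.94  0.23 -0.26] [ 0.9 -0.3  0.1]
[[-0.249 -0.481  0.841  0.486]
 [-0.073  0.875  0.479 -0.048]
 [-0.966  0.058 -0.252  0.344]
 [ 0.     0.     0.     1.   ]] [[373.94497239   0.         282.29573761]
 [  0.         373.94497239 210.65754749]
 [  0.           0.           1.        ]]
```

View pics/w1.png

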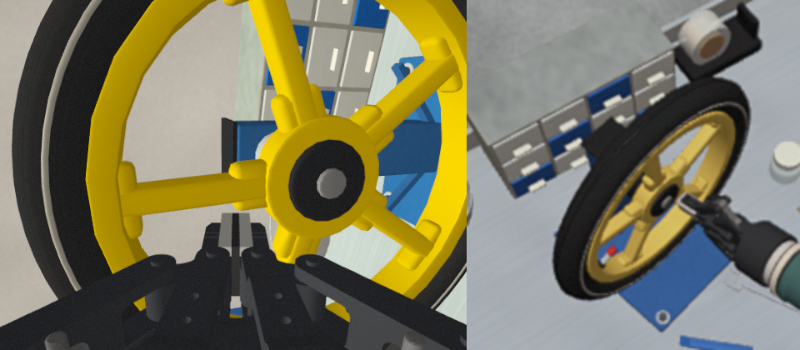

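The left part of the picture is the wrist view, with image left as world up. The top spoke runs from about (130,190) to (265,183) and the hub end is at (325,180). I'll check this against the model by overlay.

```bash
cat >> flip.py <<'E'
def overlay(c,wp,a,fn,box=None,f=1.4):
    im=c["img"][:,:,::-1].copy();im=cv2.resize(im,None,fx=f,fy=f)
    D=lambda pts,col:cv2.polylines(im,[(proj(c,pts)*f).round().astype(np.int32)],False,col,1)
    ex=np.array([np.cos(wp[2]),np.sin(wp[2]),0])
    for k in range(5):
        b=a+np.radians(36+72*k);t=world((0,0,wp[2]),1,b+np.pi/2,0)-[0,0,.225]
        for sg in (1,-1):
            D([world(wp,r,b,-.011)+sg*.009*t for r in (.066,.12)],(0,0,255))
    th=np.linspace(0,2*np.pi,60)
    D([world(wp,.03,x,-.022) for x in th],(255,255,0));D([world(wp,.14,x,-.018) for x in th],(255,0,255))
    cv2.imwrite(fn,im)
E
timeout 200 python3 - <<'E'
from flip import *
c=vision.camera("wrist");overlay(c,WP,-2.02,"pics/o1.png")
E
```

```text
(no output)
```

View pics/o1.png

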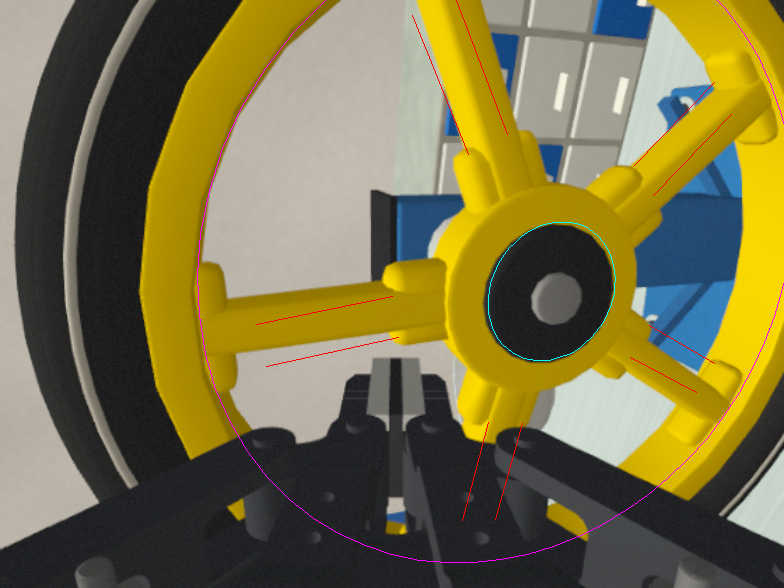

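The overlay shows the axle within about 3 mm. The spokes sit about 0.06 rad further clockwise, so the valve is at about -1.96. Next I'll line up left of the top spoke, insert and start pushing.

```bash
cat >> flip.py <<'E'
RT=T3(.23,.25)
def wf(p,wp=WP): # radius, angle deg, depth of a point in wheel frame
    d=np.array(p)-[wp[0],wp[1],.225];ex=[np.cos(wp[2]),np.sin(wp[2]),0];ey=[-np.sin(wp[2]),np.cos(wp[2]),0]
    u,v=-d@ey,d[2];return round(np.hypot(u,v),4),round(np.degrees(np.arctan2(u,v)),1),round(float(d@ex),4)
def arc(a0,a1,n,r=.088,dep=.006): return [(world(WP,r,np.radians(a),dep),RT) for a in np.linspace(a0,a1,n+1)[1:]]
E
timeout 200 python3 - <<'E'
from flip import *
s,p,R=cur();print(wf(p))
A=world(WP,.088,np.radians(-28),-.06);B=world(WP,.088,np.radians(-28),.006)
plan([(A,RT),(B,RT)],p,R,step=.02,rs=.05)
plan(arc(-28,10,8),B,RT,step=.02)
E
```

```text
(np.float64(0.0799), np.float64(-6.0), -0.0683)
6
[[0.44, -0.04, 1.64], [0.43, -0.03, 1.65], [1.6, -0.41, -0.0], [1.6, -0.41, -0.0], [1.6, -0.41, -0.0], [1.6, -0.41, -0.0]]
[[0.005, 0.005, -0.006], [0.005, 0.005, -0.006], [0.0, 0.0, 0.0], [0.0, 0.0, 0.0], [0.0, 0.0, 0.0], [0.0, 0.0, 0.0]]
8
[[-0.08, -0.31, -0.66], [-0.06, -0.25, -0.68], [-0.05, -0.2, -0.7], [-0.04, -0.14, -0.72], [-0.02, -0.08, -0.72], [-0.01, -0.02, -0.73], [0.01, 0.04, -0.73], [0.02, 0.09, -0.72]]
[[0.0, 0.0, 0.0], [0.0, 0.0, 0.0], [0.0, 0.0, 0.0], [0.0, 0.0, 0.0], [0.0, 0.0, 0.0], [0.0, 0.0, 0.0], [0.0, 0.0, 0.0], [0.0, 0.0, 0.0]]
```

drive_tool(grip=[0, 0, 0, 0, 0, 0, 0], linear=[[0.4, 0, 1.6], [0.4, 0, 1.7], [0, 0, 0.1], [1.6, -0.4, 0], [1.6, -0.4, 0], [1.6, -0.4, 0], [1.6, -0.4, 0]], rotation=[[0.005, 0.005, -0.006], [0.005, 0.005, -0.006], [0, 0, 0], [0, 0, 0], [0, 0, 0], [0, 0, 0], [0, 0, 0]])

```text
t: 8.48
tcp_pos: [0.678, 0.0948, 0.3027]
ee_rot: [-0.685, 0.71, -0.012, -0.163]
contact_force: [0.1, 0.1, 0.5]
finger_gap: 0.0001
```

```bash
timeout 200 python3 - <<'E'
from flip import *
s,p,R=cur();print(wf(p),s["contact_force"].round(1),s["qpos"].round(2))
_,a,_=wf(p)
plan(arc(a,a+48,11),p,R,step=.02)
E
```

```text
(np.float64(0.0843), np.float64(-22.8), 0.0128) [0.1 0.1 0.5] [ 0.86  0.77 -1.26  2.29  2.85  0.88  0.89]
11
[[-0.8, -0.39, -0.5], [-0.05, -0.18, -0.64], [-0.03, -0.13, -0.66], [-0.02, -0.09, -0.66], [-0.01, -0.04, -0.67], [0.0, 0.01, -0.67], [0.02, 0.06, -0.67], [0.03, 0.11, -0.66], [0.04, 0.16, -0.65], [0.05, 0.21, -0.63], [0.06, 0.25, -0.62]]
[[0.005, -0.014, -0.0], [0.0, 0.0, 0.0], [0.0, 0.0, 0.0], [0.0, 0.0, 0.0], [0.0, 0.0, 0.0], [0.0, 0.0, 0.0], [0.0, 0.0, 0.0], [0.0, 0.0, 0.0], [0.0, 0.0, 0.0], [0.0, 0.0, 0.0], [0.0, 0.0, 0.0]]
```

drive_tool(grip=[0, 0, 0, 0, 0, 0, 0, 0, 0, 0, 0], linear=[[-0.8, -0.4, -0.5], [0, -0.2, -0.6], [0, -0.1, -0.7], [0, -0.1, -0.7], [0, 0, -0.7], [0, 0, -0.7], [0, 0.1, -0.7], [0, 0.1, -0.7], [0, 0.2, -0.7], [0.1, 0.2, -0.6], [0.1, 0.3, -0.6]], rotation=[[0.005, -0.014, 0], [0, 0, 0], [0, 0, 0], [0, 0, 0], [0, 0, 0], [0, 0, 0], [0, 0, 0], [0, 0, 0], [0, 0, 0], [0, 0, 0], [0, 0, 0]])

```text
t: 9.85
tcp_pos: [0.6928, 0.0194, 0.3037]
ee_rot: [-0.686, 0.707, -0.006, -0.168]
contact_force: [-0.7, 1.6, -0.3]
finger_gap: 0.0003
```

```bash
timeout 200 python3 - <<'E'
from flip import *
s,p,R=cur();print(wf(p),s["contact_force"].round(1),s["qpos"].round(2))
_,a,_=wf(p)
plan(arc(a,85,int((85-a)/4)),p,R,step=.02)
E
```

```text
(np.float64(0.0902), np.float64(29.2), 0.0101) [-0.7  1.6 -0.3] [ 1.06  0.82 -1.29  2.25  3.01  0.71  0.89]
13
[[-0.26, 0.61, -0.45], [0.1, 0.37, -0.54], [0.1, 0.41, -0.51], [0.11, 0.45, -0.47], [0.12, 0.48, -0.44], [0.13, 0.51, -0.4], [0.14, 0.54, -0.36], [0.14, 0.56, -0.32], [0.15, 0.58, -0.27], [0.15, 0.6, -0.23], [0.16, 0.61, -0.18], [0.16, 0.63, -0.13], [0.16, 0.63, -0.08]]
[[0.001, 0.001, 0.001], [0.0, 0.0, 0.0], [0.0, 0.0, 0.0], [0.0, 0.0, 0.0], [0.0, 0.0, 0.0], [0.0, 0.0, 0.0], [0.0, 0.0, 0.0], [0.0, 0.0, 0.0], [0.0, 0.0, 0.0], [0.0, 0.0, 0.0], [0.0, 0.0, 0.0], [0.0, 0.0, 0.0], [0.0, 0.0, 0.0]]
```

drive_tool(grip=[0, 0, 0, 0, 0, 0, 0, 0, 0, 0, 0], linear=[[-0.2, 0.5, -0.5], [0.1, 0.4, -0.5], [0.1, 0.4, -0.5], [0.1, 0.5, -0.5], [0.1, 0.5, -0.4], [0.1, 0.5, -0.4], [0.1, 0.5, -0.4], [0.1, 0.6, -0.3], [0.1, 0.6, -0.3], [0.1, 0.3, -0.1], [0, 0, 0]], rotation=[[0, 0, 0], [0, 0, 0], [0, 0, 0], [0, 0, 0], [0, 0, 0], [0, 0, 0], [0, 0, 0], [0, 0, 0], [0, 0, 0], [0, 0, 0], [0, 0, 0]])

```text
t: 11.22
tcp_pos: [0.698, -0.0247, 0.2515]
ee_rot: [-0.687, 0.707, -0.008, -0.166]
contact_force: [0.1, -0.7, 0.1]
finger_gap: -0.0001
```

```bash
timeout 200 python3 - <<'E'
from flip import *
s,p,R=cur();print(wf(p),s["contact_force"].round(1),s["qpos"].round(2))
_,a,_=wf(p)
c=vision.camera("wrist");overlay(c,WP,np.radians(a+15.5-108),"pics/o2.png")
plan(arc(a,91,int((91-a)/3)),p,R,step=.02)
E
```

```text
(np.float64(0.0921), np.float64(73.3), 0.005) [ 0.1 -0.7  0.1] [ 1.11  0.96 -1.22  2.24  3.16  0.71  0.91]
5
[[0.25, 0.6, 0.25], [0.13, 0.52, -0.11], [0.13, 0.52, -0.07], [0.13, 0.53, -0.04], [0.13, 0.53, -0.01]]
[[-0.0, -0.003, 0.001], [0.0, 0.0, 0.0], [0.0, 0.0, 0.0], [0.0, 0.0, 0.0], [0.0, 0.0, 0.0]]
```

View pics/o2.png

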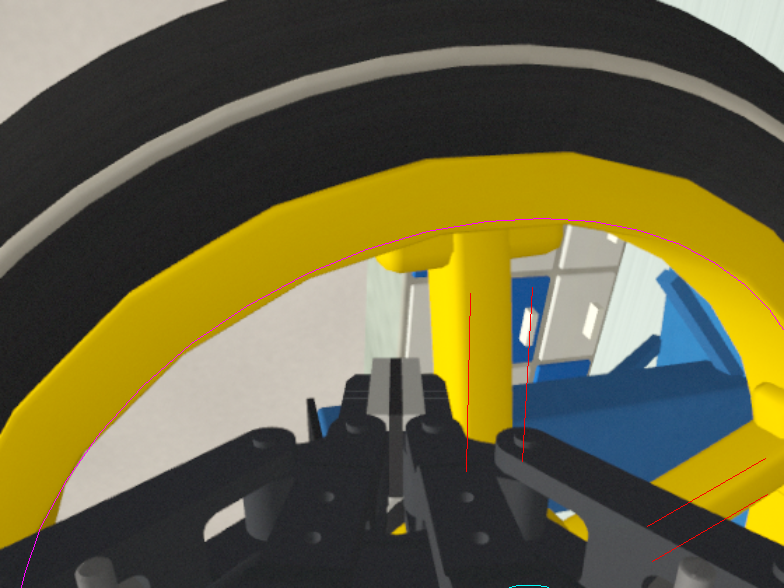

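drive_tool(grip=[0, 0, 0, 0, 0, 0], linear=[[0.2, 0.6, 0.2], [0.1, 0.5, -0.1], [0.1, 0.5, -0.1], [0.1, 0.5, 0], [0.1, 0.4, 0], [0, 0, 0]], rotation=[[0, 0, 0], [0, 0, 0], [0, 0, 0], [0, 0, 0], [0, 0, 0], [0, 0, 0]])

```text
t: 12.02
tcp_pos: [0.6982, -0.0246, 0.2249]
ee_rot: [-0.687, 0.708, -0.007, -0.166]
contact_force: [0.3, 0.8, -0.8]
finger_gap: 0.0001
```

```bash
timeout 200 python3 - <<'E'
from flip import *
s,p,R=cur();print(wf(p),s["contact_force"].round(1),s["qpos"].round(2))
_,a,_=wf(p)
c=vision.camera("wrist");t=vision.camera("scene");u=vision.camera("top")
overlay(c,WP,np.radians(a+12.7-108),"pics/t1.png",f=1);overlay(t,WP,np.radians(a+12.7-108),"pics/t2.png",f=4)
A=cv2.imread("pics/t1.png")[:,120:];B=cv2.imread("pics/t2.png")[380:1000,720:1280]
B=cv2.resize(B,None,fx=420/620,fy=420/620);cv2.imwrite("pics/o3.png",np.hstack([A,B])[:,:800])
E
```

```text
(np.float64(0.0881), np.float64(90.1), 0.0052) [ 0.3  0.8 -0.8] [ 1.09  1.02 -1.18  2.24  3.21  0.75  0.93]
```

View pics/o3.png

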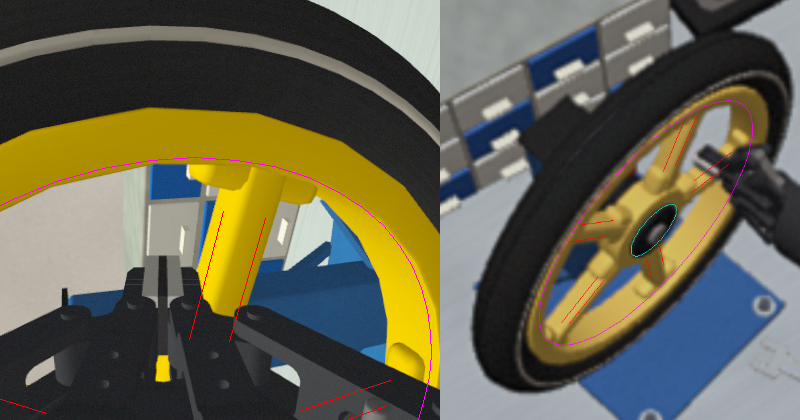

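drive_tool(grip=[0, 0, 0, 0, 0, 0, 0, 0, 0, 0, 0, 0], linear=[[0.1, 0.3, 0], [0.1, 0.2, 0], [0.1, 0.2, 0], [0, 0, 0], [0, -0.4, 0], [0, -0.4, 0], [-1.6, 0, 0], [-1.6, 0, 0], [-1.6, 0, 0], [-1.6, 0, 0], [-0.5, 0, 0.8], [0, 0, 0]], rotation=[[0, 0, 0], [0, 0, 0], [0, 0, 0], [0, 0, 0], [0, 0, 0], [0, 0, 0], [0, 0, 0], [0, 0, 0], [0, 0, 0], [0, 0, 0], [0, 0, 0], [0, 0, 0]])

```text
t: 13.68
tcp_pos: [0.6282, -0.0321, 0.2438]
ee_rot: [-0.686, 0.708, -0.007, -0.166]
contact_force: [-0.5, 0.2, 0.3]
finger_gap: -0.0002
```

```bash
timeout 200 python3 - <<'E'
from flip import *
s,p,R=cur();print(wf(p),s["contact_force"].round(1),s["qpos"].round(2))
c=vision.camera("wrist");overlay(c,WP,0.,"pics/o4.png")
print(proj(c,[world(WP,.11,x,0) for x in (-.1,0,.1)])*1.4)
E
```

```text
(np.float64(0.0817), np.float64(76.7), -0.0646) [-0.5  0.2  0.3] [ 1.22  0.96 -1.25  2.38  3.22  0.77  0.9 ]
[[158.46399562 531.8530492 ]
 [153.39579105 511.06652491]
 [150.95057181 489.21657154]]
```

View pics/o4.png

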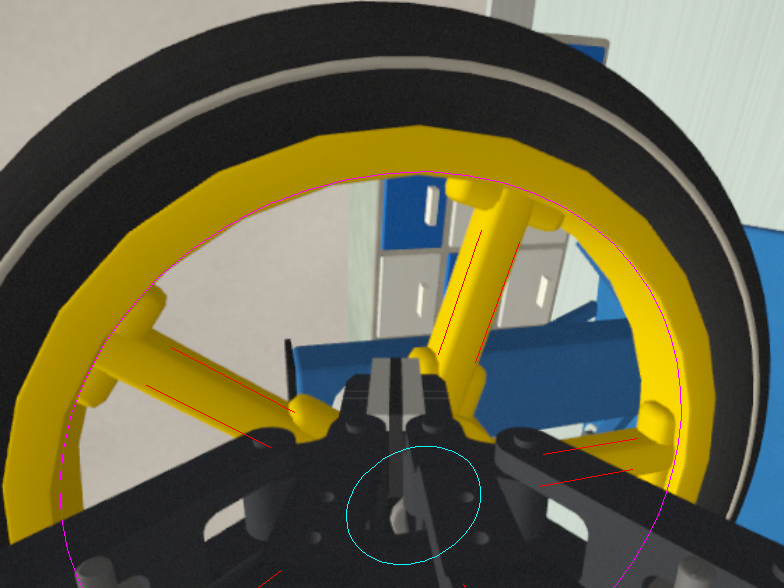

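```bash
timeout 200 python3 - <<'E'
from flip import *
s,p,R=cur()
plan([((.605,.051,.300),RT)],p,R,step=.03,rs=.1)
E
```

```text
4
[[-0.45, -1.34, 2.16], [-0.45, -1.34, 2.16], [-0.45, -1.34, 2.17], [-0.45, -1.34, 2.17]]
[[0.001, -0.001, 0.001], [0.001, -0.001, 0.001], [0.001, -0.001, 0.001], [0.001, -0.001, 0.001]]
```

drive_tool(grip=[0, 0, 0, 0, 0], linear=[[-0.5, -1.3, 2.2], [-0.5, -1.3, 2.2], [-0.4, -1.3, 2.2], [-0.4, -1.3, 2.2], [0, 0, 0]], rotation=[[0, 0, 0], [0, 0, 0], [0, 0, 0], [0, 0, 0], [0, 0, 0]])

```text
t: 14.35
tcp_pos: [0.6091, 0.0546, 0.3012]
ee_rot: [-0.687, 0.708, -0.008, -0.165]
contact_force: [-0.2, 0.1, -0.6]
finger_gap: -0.0
```

```bash
timeout 200 python3 - <<'E'
from flip import *
s,p,R=cur();print(wf(p),s["contact_force"].round(1),s["qpos"].round(2))
c=vision.camera("wrist");overlay(c,WP,0.,"pics/o5.png")
print(proj(c,[world(WP,.11,x,0) for x in (-.1,0,.1)])*1.4)
im=c["img"].astype(int);m=(im[:,:,0]>120)&(im[:,:,1]<70)&(im[:,:,2]<70);ys,xs=np.nonzero(m);print(len(xs),np.median(xs)*1.4,np.median(ys)*1.4,xs.min()*1.4,xs.max()*1.4,ys.min()*1.4,ys.max()*1.4)
E
```

```text
(np.float64(0.0767), np.float64(-7.0), -0.0635) [-0.2  0.1 -0.6] [ 1.1   0.83 -1.42  2.44  2.89  0.89  0.96]
[[278.85730318 330.48301722]
 [275.82621301 304.22162333]
 [275.62889514 277.01856422]]
598 273.0 312.2 254.79999999999998 291.2 295.4 327.59999999999997
```

View pics/o5.png

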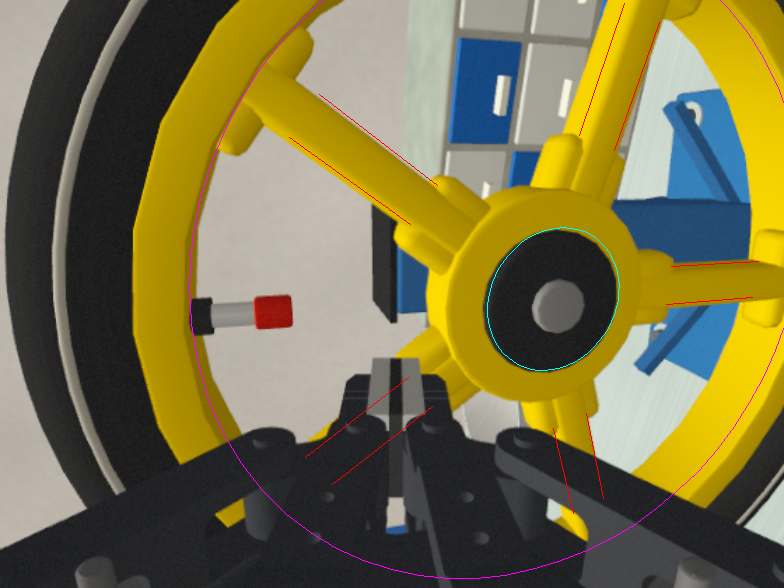

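The wrist view shows the red cap at about (273,312). The model puts it at (276,304) for straight up, so it looks about 0.03 rad short. I'll check that against the hub centre.

```bash
timeout 200 python3 - <<'E'
from flip import *
c=vision.camera("wrist");im=c["img"].astype(int)
d=(im.max(2)<60).astype(np.uint8);d[:int(200/1.4)]=0;d[int(385/1.4):]=0;d[:,:int(470/1.4)]=0;d[:,int(640/1.4):]=0
k=max(cv2.findContours(d,cv2.RETR_EXTERNAL,cv2.CHAIN_APPROX_NONE)[0],key=len);e=cv2.fitEllipse(cv2.convexHull(k));print(e)
th=np.linspace(0,2*np.pi,40);E=cv2.fitEllipse(proj(c,[world(WP,.03,x,-.022) for x in th]).astype(np.float32));print(E)
capuv=np.array([273.,311.8])/1.4
for f in (.22,.23,.24,.25):
    def g(q):
        w=(q[0],q[1],f);P=proj(c,[world(w,.03,x,-.022) for x in th]).astype(np.float32)
        return np.r_[np.array(cv2.fitEllipse(P)[0])-e[0],proj(c,world(w,.11,q[2],0))[0]-capuv]
    r=least_squares(g,[*WP[:2],-.03],diff_step=1e-3);print(f,r.x.round(4),r.fun.round(2))
for n in("scene","top"):
    i=vision.camera(n);v=i["img"].astype(int);m=(v[:,:,0]>120)&(v[:,:,1]<80)&(v[:,:,2]<80);q=proj(i,world(WP,.11,0,0))[0];y,x=np.nonzero(m);s=np.hypot(x-q[0],y-q[1])<25;print(n,q,x[s],y[s])
E
```

```text
((390.6776428222656, 216.96844482421875), (90.29133605957031, 104.02333068847656), 32.18269348144531)
((393.1799621582031, 215.509765625), (88.73490905761719, 106.09028625488281), 31.552410125732422)
0.22 [ 0.6752  0.062  -0.0094] [-0.01  0.01  0.72 -0.05]
0.23 [ 0.6752  0.0621 -0.0077] [-0.01  0.01  0.72 -0.05]
0.24 [ 0.6751  0.0623 -0.006 ] [-0.01  0.    0.72 -0.05]
0.25 [ 0.6751  0.0625 -0.0043] [-0.01  0.    0.72 -0.05]
scene [250.06750589 151.61304055] [] []
top [285.95876373 169.42933043] [] []
```

Run:
```python
from cell import manip
s=manip.observe();print(s["t"],s["contact_force"].round(1),abs(s["dq"]).max());print(manip.sign_off())
```

```text
14.55 [ 0.2  0.5 -0.3] 0.007424868811504109
the job is handed in; nothing more can be done
None
```

The valve now points straight up to within about 0.5°, and the job is handed in at about 14.6 s.

I turned the wheel clockwise about 2 rad in one steady push. The closed fingertips worked on one spoke at roughly 90 mm from the axle, away from the valve. I then backed off the spoke and withdrew about 40 mm clear of the wheel.

**Valve angle:** measured against the hub in the last wrist view, the cap is about -0.5° from the top, give or take about 1°. Before I corrected for the hub's measured position, the same view suggested about -1.7°. The scene and top cameras could not see the cap, so they gave no second check.

**Contact:** forces stayed within about 2 N at every reading, and the hand was touching nothing at sign-off.

**Wheel standing still:** the last views were taken after the withdrawal. I did not compare two pictures to confirm the wheel was stationary.

**Things on the bench:** every tool position I read was at least 0.22 m above the bench and none was over the bottle. I did not compare before-and-after pictures of the items.

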